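Cross the polariscope: push the analyser lever to the dotted mark

TASK

Get the polariscope on the jewellery stall ready for checking the glass bead on its stage: with a fingertip, gently push the lever of the rotating analyser ring round its arc until the lever's index line lies on the crossed mark, the long scale mark that ends in a solid black dot, and leave it there. Only push the lever, do not pinch it, and do not shove, tip or lift the instrument, which simply stands on the table. Leave the bead on the stage and leave the tin, the reel and the pliers where they are.

Things in the scene. Friction and masses are not known exactly. Their poses are not given: they have to be found in the camera images.
- polariscope: Desk-top polariscope, 1.9 kg, loose on four rubber feet. Origin on the table right below the ring's axis; front = own -x. Grey lamp house 220 (x -100..+120) x 180 x 56 mm high, glass stage on it 64 mm up; pillar at the back (x +91..+117) to 150 mm; round grey head, 180 mm diameter, 136-149 mm up, carries the scale and ring. Only the lever post stands above 165 mm.
- analyser: Black rotating ring, 119 mm diameter, 13 mm high, glass in its middle, one radial aluminium lever along its own -x. Origin on its vertical axis at its underside, 151 mm above the table. Light friction (0.07 N m, about 0.6 N at the post), no spring, no detents: stays where left. The lever swings 100 degrees either side of the instrument's front, to stops.
- lever_post (a point): Middle (173 mm up) of the upright black finger post at the lever's end: 13 mm diameter, 157 to 184 mm above the table, 112 mm from the ring's axis, clear outside the head. The lever arm is a flat bar 8 mm wide, 157-161 mm up, with a black index line on top; line, post and axis share one radius. Own -x points outward along the lever.
- crossed_mark (a point): Solid black dot (12 mm) at the outer end of the long crossed mark on the flat white scale (179 mm diameter, top 151 mm up, clamped at a new angle each time); 82 mm from the ring's axis. Own -x points outward: the lever must point the same way. The lever starts 29 to 138 degrees clockwise of it, seen from above.
- bead: Green glass bead, a flat ring of 26 mm diameter, 11 mm high with an 8 mm hole, loose on the glass stage under the analyser; origin at the middle of its underside. Stays there.
- tin: Closed flat red tin, 66 mm diameter, 20 mm high, loose on the table; origin at the middle of its underside. Bystander.
- spool: Copper-coloured reel standing upright, 38 mm diameter, 52 mm high, loose on the table; origin at the middle of its underside. Bystander.
- pliers: Pliers with red handles lying flat, about 130 mm long along their x, 60 mm wide, 14 mm high, loose on the table; origin near the middle, on the table. Bystander.
- parallel_mark (a point): Open circle (12 mm) at the end of the other long scale mark, the parallel position, 90 degrees clockwise of the crossed mark seen from above; not wanted. Between the marks: short lines every 10 degrees, medium every 30.

How it is judged (in metres and radians):
At the end, for the whole second after the job is handed in: The lever points along the crossed mark within 0.06 rad (3.4 degrees, a third of a small division) and is at rest; the polariscope stands upright within 15 mm of where it was; the bead is within 15 mm and tin, reel and pliers within 20 mm of where they were (angle between the x axis of lever_post and the x axis of crossed_mark, either way round below 0.06 rad and angular speed of analyser below 0.05 rad/s and distance of each of polariscope, bead from where it was at the start of the episode below 0.015 m and angle between polariscope's own z axis and vertical below 0.03 rad and distance of each of tin, spool, pliers from where it was at the start of the episode below 0.02 m); the robot touches nothing.
It fails at once if the polariscope is shoved, tipped or lifted (distance of polariscope from where it was at the start of the episode above 0.02 m or angle between polariscope's own z axis and vertical above 0.08 rad).
It fails at once if the lever is pinched, or the instrument pushed harder than 15 N (contact force between the fingers and polariscope above 15 N).
It fails at once if the bead is knocked from its place (distance of bead from where it was at the start of the episode above 0.025 m).
It fails at once if the tin, the reel or the pliers are moved (distance of any of tin, spool, pliers from where it was at the start of the episode above 0.03 m).
It also fails if it takes over 48 s, if anything falls off the work surface, if the arm or the gripper's body presses on something with over 40 N, if the wrist force passes 120 N, or if a joint passes its speed limit or range.

ROBOT

A 6-joint arm with a two-finger parallel gripper is mounted at the origin on the work surface. World frame = base frame: x ahead of the robot, y to its left, z up, the work surface at z = 0. Lengths are in mm, angles in rad, forces in N, time in s.
With the tool pointing down it reaches from about 225 to 875 mm from the base axis. Payload 3.4 kg.
Tool frame: the origin (TCP) lies at the very end of the fingers, on their centre line; the grasp point (between the pads) lies 19 mm behind it; z points along the fingers, x is the direction in which the jaws open and shut, and the axes are right-handed (so a half turn about z gives the same grasp; the last joint's range is limited). The gripper opens to 85 mm and grips with 20 to 120 N. Pads are 22 mm wide; open, the fingers measure 114 mm over their backs; the gripper's body (76 mm by 85 mm) begins 54 mm behind the grasp point. The pads swing forward as they close: fully open they stand 13 mm farther back than shut.
Start: joints at [1.201, 0.276, 1.505, -0, 1.361, -0.121], TCP at [141.604, 557.325, 231.328] pointing down, gripper open.
Joint ranges: [-2.89, 2.89], [-0.75, 2.08], [0.22, 2.7], [-1.18, 4.32], [0.11, 2.71], [-2.7, 2.7]. Speed limits (rad/s): [2.57, 2.57, 3.14, 3.14, 3.14, 3.14].

INTERFACE

Orientations are given as a rotation vector (axis times angle).
In Python, from cell import monitor, viewer, ticket, spotter gives the robot as it stands.
- The arm moves only by the tool apply_moves, never from a script. Its argument "commands" is a list of rows, each a list of 7 numbers: the shift along the tool's x, y, z in m, then the turn, a rotation vector about the tool's x, y, z in degrees, then the finger opening in m, from 0 to 0.0854. In form: [[x, y, z, rx, ry, rz, fingers], ...]. A call has exactly 8 rows; each row is the pose to reach, as a shift and turn from the pose commanded when the call began, along the tool's axes at that moment; what a row does not reach only later rows make up. A row lasts 1/12 s, in which the tool goes at most 41.7 mm and 7.16 degrees, less where a joint would pass 70% of its speed; a pose out of reach is approached as far as the arm can. A call with a gripper value outside its range is refused whole. The fingers move at their own pace and stop on an object; the grip force is fixed at half the most. Time passes only in rows, so rows that repeat a pose let the fingers close, or fill a call up. It gives the time, the measured TCP pose, the force and the opening at its end, in the units of the state.
- monitor.sense(): the state, without advancing time (a new reading comes with each control period).
- viewer.read_camera(name): name is "side" or "top"; returns (picture, depth): 420x560x3 uint8, blue, green, red; 420x560 float32, mm along the optical axis (not along the pixel's ray), 0 where there is no reading.
- viewer.camera_model(name): a dict with "fovy" (degrees; the focal length in pixels is half the picture's height over the tangent of half this angle, whatever the lens; pixels are square), "cx", "cy" (the principal point, pixels), "extrinsics" (4x4, takes a point from camera to world coordinates). Camera axes: x right, y down, z forward; pixel columns grow to the right and rows downward; lengths in mm; the calibration is good to about 2 mm. A picture is of the moment at which its call begins. camera_model takes no time and is no camera call.
- ticket.sign_off(): hands the job in, once; it reports no verdict.
Trained networks look in the newest picture that a camera, given by its name, has taken for a name from the list of things; names that differ only in an ending like _2 or _b are one class to them, and where a whole thing is asked for, a point or a joint stands for the part that bears it (a point fixed in the world has none). Each returns a list of dicts, best first, with "conf" (0 to 1); they miss things now and then, are a little off and sometimes report something else, mostly with a low value. They report only what shows in the picture. A call takes as long as a camera call.
- spotter.masks_of(label, camera): "region" (420x560 bool, what is visible of it) and "point" ([column, row] in pixels, amid what is visible of it).
The state is a dict: "time": time; "q": joint angles; "joint_vel": joint speeds; "effort": joint torques, N m; "tcp_pos": TCP position; "tcp_rot": TCP orientation; "contact_force": force on the tool from outside, world axes, zero at the start; "torque": the same for the moment, N m; "finger_gap": finger opening in mm.
Only numpy, scipy, OpenCV 4.12 (cv2) and the standard library are available. Lean on these libraries where they do the work, as an engineer would, in place of code of your own. Each camera call takes 0.05 s, during which the arm holds its last target.

## Working session

There is one attempt and no reset: what is moved stays moved. The work goes in short steps, Python scripts to look and compute and a tool call to move; the robot and the scene stay as the last step left them, time stands still between calls to the robot, and variables do not carry over. Pictures are saved under pics/ and viewed, and the job is handed in when it is done.

Besides the shell and the picture viewer there is one more tool, called after "Call:" as name(argument=value, ...), one argument or row to a line, values as JSON. apply_moves: Moves the arm, as the interface text tells. Its arguments: {"type":"object","properties":{"commands":{"type":"array"}},"required":["commands"]}

```bash
ls; mkdir -p pics
cat > h.py <<'E'
import numpy as np, cv2
from cell import monitor, viewer, ticket, spotter
def px2w(name,u,v,d=None,z=None):
    m=viewer.camera_model(name); f=210/np.tan(np.radians(m['fovy'])/2); T=np.array(m['extrinsics'])
    r=np.array([(u-m['cx'])/f,(v-m['cy'])/f,1.])
    if d is not None: return (T@np.append(r*d,1))[:3]
    R=T[:3,:3]@r; return T[:3,3]+R*(z-T[2,3])/R[2]
def w2px(name,p):
    m=viewer.camera_model(name); f=210/np.tan(np.radians(m['fovy'])/2); T=np.array(m['extrinsics'])
    c=np.linalg.inv(T)@np.append(p,1); return np.array([m['cx']+f*c[0]/c[2],m['cy']+f*c[1]/c[2]])
E
python3 - <<'E'
from h import *
np.set_printoptions(precision=3,suppress=True)
print(monitor.sense())
for n in ['top','side']:
    p,d=viewer.read_camera(n); cv2.imwrite(f'pics/{n}0.png',p); np.save(f'pics/{n}0.npy',d); print(viewer.camera_model(n))
for n in ['top','side']:
  for l in ['polariscope','analyser','lever_post','crossed_mark','tin','spool','pliers','parallel_mark']:
    for r in spotter.masks_of(l,n)[:2]:
        u,v=r['point']; print(n,l,r['conf'],r['point'],r['region'].sum())
E
```

```text
pics
{'time': 0.0, 'q': array([ 1.201,  0.277,  1.506, -0.   ,  1.361, -0.121]), 'joint_vel': array([-0.   ,  0.002, -0.002,  0.001, -0.002, -0.002]), 'effort': array([  0.   , -41.677, -24.58 ,  -0.   ,   0.011,  -0.   ]), 'tcp_pos': array([141.386, 556.786, 230.411]), 'tcp_rot': array([ 2.479,  1.928, -0.003]), 'contact_force': array([-0.627, -0.17 , -0.125]), 'torque': array([-0.01 ,  0.038,  0.059]), 'finger_gap': 85.32345984441766}
{'fovy': 50.31815791677329, 'cx': 277.06508846066197, 'cy': 216.48744275457992, 'extrinsics': array([[ -0.001,  -0.991,   0.132, 482.15 ],
       [ -1.   ,   0.003,   0.019,  -6.79 ],
       [ -0.02 ,  -0.132,  -0.991, 921.946],
       [  0.   ,   0.   ,   0.   ,   1.   ]])}
{'fovy': 46.5512464056244, 'cx': 278.2423020599972, 'cy': 210.74998240799292, 'extrinsics': array([[   0.719,   -0.443,    0.535,  113.302],
       [  -0.695,   -0.443,    0.567, -516.439],
       [  -0.014,   -0.78 ,   -0.626,  688.564],
       [   0.   ,    0.   ,    0.   ,    1.   ]])}
top polariscope 0.96 [292.6, 200.1] 11088
top analyser 0.84 [296.6, 201.5] 4014
top lever_post 0.75 [296.3, 203.6] 3871
top crossed_mark 0.83 [321.8, 224.4] 4008
top tin 0.96 [220.8, 262.9] 831
top tin 0.34 [296.3, 202.6] 3976
top spool 0.7 [218.8, 223.0] 362
top spool 0.33 [297.6, 201.4] 3914
top pliers 0.64 [382.7, 218.3] 731
top pliers 0.38 [295.1, 200.8] 10847
top parallel_mark 0.64 [316.2, 233.4] 4329
side polariscope 0.93 [295.6, 238.2] 12467
side analyser 0.63 [293.2, 197.0] 2574
side lever_post 0.89 [290.4, 196.7] 2563
side crossed_mark 0.64 [295.8, 223.5] 2200
side tin 0.91 [206.2, 243.7] 742
side spool 0.8 [234.0, 223.7] 406
side pliers 0.73 [373.3, 318.5] 858
side parallel_mark 0.72 [299.1, 219.3] 1962
```

Run:
```python
import cv2
a=cv2.imread('pics/top0.png'); cv2.imwrite('pics/t0c.png',cv2.resize(a[120:300,190:420],None,fx=3.4,fy=3.3333,interpolation=cv2.INTER_CUBIC))
a=cv2.imread('pics/side0.png'); cv2.imwrite('pics/s0c.png',cv2.resize(a,(800,600)))
```

```text
(no output)
```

View pics/t0c.png

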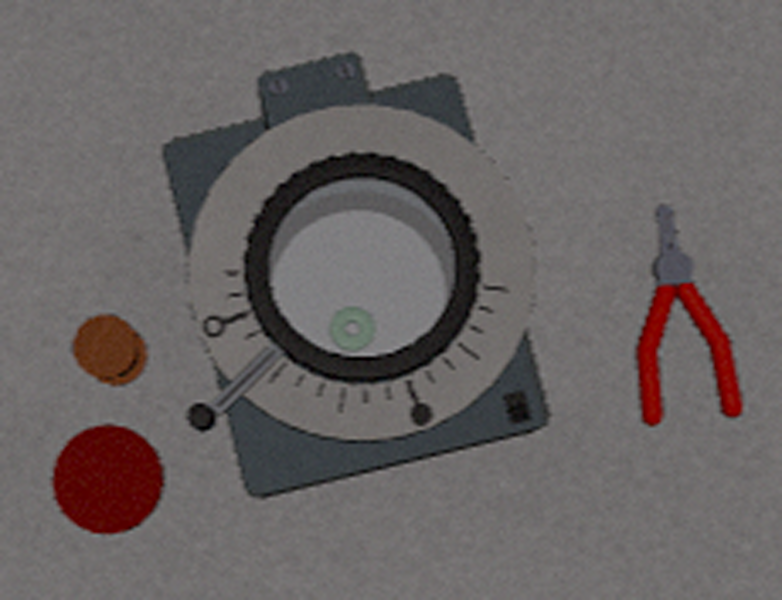

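View pics/s0c.png

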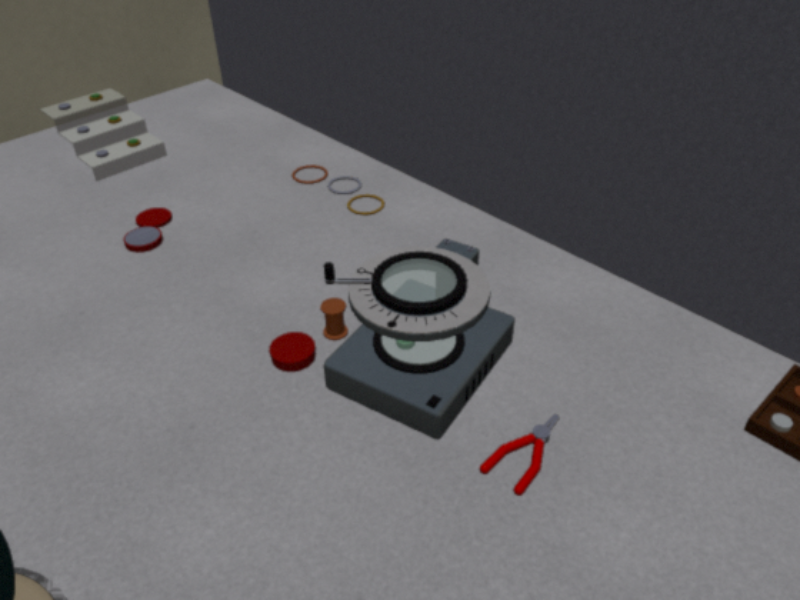

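View pics/top0.png

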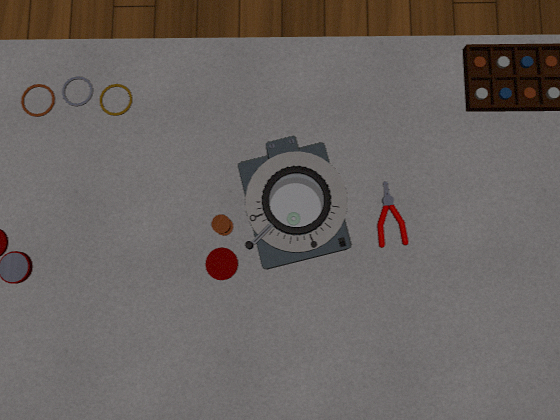

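Run:
```python
from h import *
from scipy.optimize import least_squares
np.set_printoptions(precision=2,suppress=True)
im=cv2.imread('pics/top0.png'); g=cv2.cvtColor(im,cv2.COLOR_BGR2GRAY)
c=lambda x,y:(190+(x+.5)/3.4-.5,120+(y+.5)/3.3333-.5)
post=px2w('top',*c(202,416),z=184); dot=px2w('top',*c(421,414),z=151); par=px2w('top',*c(214,325),z=151)
print(post,dot,par)
# scale outer: bright region mask edges; ring: dark pixels
ring=((g<38)).astype(np.uint8); 
n,l,s,ce=cv2.connectedComponentsWithStats(ring[120:300,190:420])
i=1+np.argmax(s[1:,4]); print(s[i],ce[i])
cs,_=cv2.findContours((l==i).astype(np.uint8),cv2.RETR_EXTERNAL,cv2.CHAIN_APPROX_NONE)
k=max(cs,key=len)[:,0,:]+[190,120]
w=np.array([px2w('top',u,v,z=164) for u,v in k])[:,:2]
r=least_squares(lambda p:np.hypot(*(w-p[:2]).T)-p[2],[*w.mean(0),60],loss='soft_l1'); print(r.x,r.cost/len(w))
a=r.x[:2]
for n,p in [('post',post),('dot',dot),('par',par)]:
    d=p[:2]-a; print(n,np.hypot(*d),np.degrees(np.arctan2(d[1],d[0]))%360)
for l,z in [('tin',20),('spool',52),('pliers',10)]:
    m=spotter.masks_of(l,'top')[0]; print(l,px2w('top',*m['point'],z=z))
# side check
print(px2w('side',329*.7,272*.7,z=173), px2w('side',392*.7,324*.7,z=151),w2px('side',[*a,151]))
```

```text
[534.18  53.93 184.  ] [537.3  -54.49 151.  ] [584.07  50.85 151.  ]
[  72   46   69   69 1273] [106.35  79.64]
[612.27 -24.52  58.51] 0.22171777609434598
post 110.69059169629855 134.86868469654988
dot 80.7446503673146 201.79000799098398
par 80.47068561467987 110.5208734511278
tin [508.72 124.11  20.  ]
spool [585.79 124.64  52.  ]
pliers [ 599.42 -205.37   10.  ]
[534.02  52.32 173.  ] [538.32 -56.46 151.  ] [291.78 199.8 ]
```

Call:
apply_moves(
  commands=[
    [-0.022, 0.033, 0, 0, 0, 0, 0],
    [-0.044, 0.066, 0, 0, 0, 0, 0],
    [-0.066, 0.099, 0, 0, 0, 0, 0],
    [-0.088, 0.132, 0, 0, 0, 0, 0],
    [-0.11, 0.165, 0, 0, 0, 0, 0],
    [-0.132, 0.198, 0, 0, 0, 0, 0],
    [-0.154, 0.231, 0, 0, 0, 0, 0],
    [-0.176, 0.264, 0, 0, 0, 0, 0],
  ],
)

```text
time: 1.72
tcp_pos: [355.1, 320.2, 231.6]
tcp_rot: [-2.48, -1.929, -0.001]
contact_force: [1.2, 0.2, -0.2]
finger_gap: -0.1
```

Call:
apply_moves(
  commands=[
    [-0.022, 0.033, 0, 0, 0, 5, 0],
    [-0.044, 0.066, 0, 0, 0, 10, 0],
    [-0.066, 0.099, 0, 0, 0, 15, 0],
    [-0.088, 0.132, 0, 0, 0, 20, 0],
    [-0.11, 0.165, 0, 0, 0, 25, 0],
    [-0.132, 0.198, 0, 0, 0, 30.7, 0],
    [-0.154, 0.231, 0, 0, 0, 30.7, 0],
    [-0.175, 0.263, 0, 0, 0, 30.7, 0],
  ],
)

```text
time: 2.38
tcp_pos: [567.1, 85.4, 231.4]
tcp_rot: [2.902, 1.202, 0.001]
contact_force: [-0.5, 0.0, -0.5]
finger_gap: -0.1
```

```bash
cat >> h.py <<'E'
def snap(n,tag,box=None):
    p,d=viewer.read_camera(n)
    if box: x0,y0,x1,y1=box; q=p[y0:y1,x0:x1]
    else: q=p
    s=min(800/q.shape[1],600/q.shape[0]); cv2.imwrite(f'pics/{tag}.png',cv2.resize(q,None,fx=s,fy=s,interpolation=cv2.INTER_CUBIC)); print('scale',s); return p,d
E
python3 - <<'E'
from h import *
s=monitor.sense();print(s['tcp_pos'],s['tcp_rot'])
snap('side','s1',(180,100,380,250)); snap('top','t1')
E
```

```text
[567.12410689  85.43922926 231.43048348] [2.90242282e+00 1.20221978e+00 7.73521318e-04]
scale 4.0
scale 1.4285714285714286
```

View pics/s1.png

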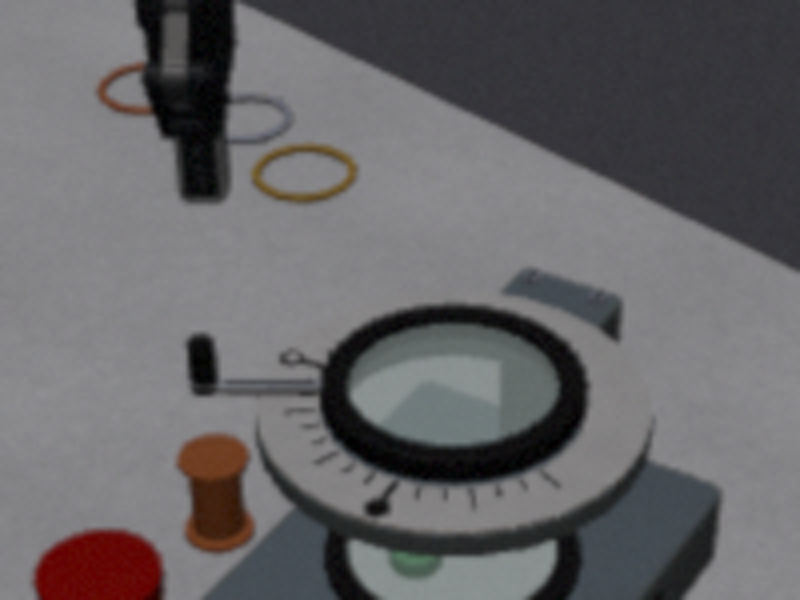

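View pics/t1.png

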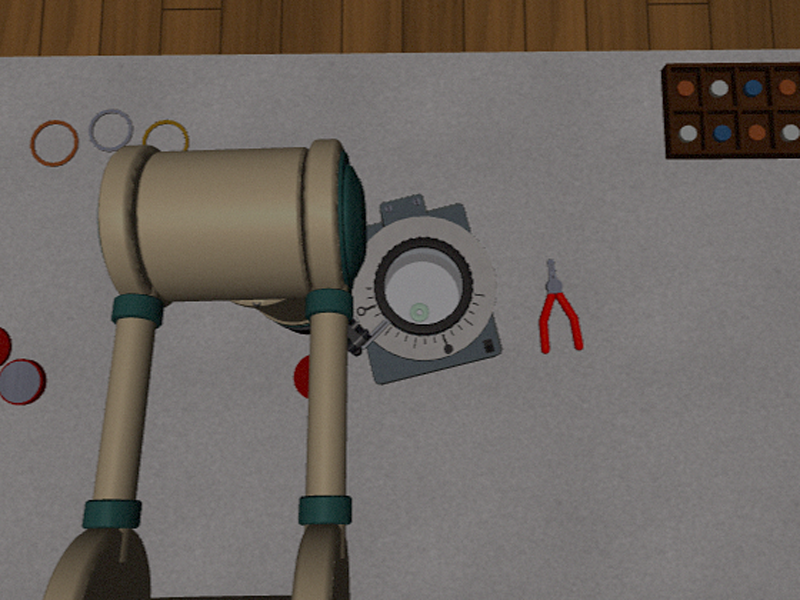

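Call:
apply_moves(
  commands=[
    [0, 0, 0.015, 0, 0, 0, 0],
    [0, 0, 0.03, 0, 0, 0, 0],
    [0, 0, 0.045, 0, 0, 0, 0],
    [0, 0, 0.057, 0, 0, 0, 0],
    [0, 0, 0.063, 0, 0, 0, 0],
    [0, 0, 0.063, 0, 0, 0, 0],
    [0, 0, 0.063, 0, 0, 0, 0],
    [0, 0, 0.063, 0, 0, 0, 0],
  ],
)

```text
time: 3.15
tcp_pos: [566.5, 87.6, 169.2]
tcp_rot: [2.901, 1.204, 0.003]
contact_force: [0.5, -0.9, -0.7]
finger_gap: -0.1
```

Run:
```python
from h import *
s=monitor.sense();print(s['tcp_pos'],s['tcp_rot'])
snap('side','s2',(180,100,380,250))
```

```text
[566.46965685  87.64921505 169.21458195] [2.90133993e+00 1.20370870e+00 2.56330370e-03]
scale 4.0
```

View pics/s2.png

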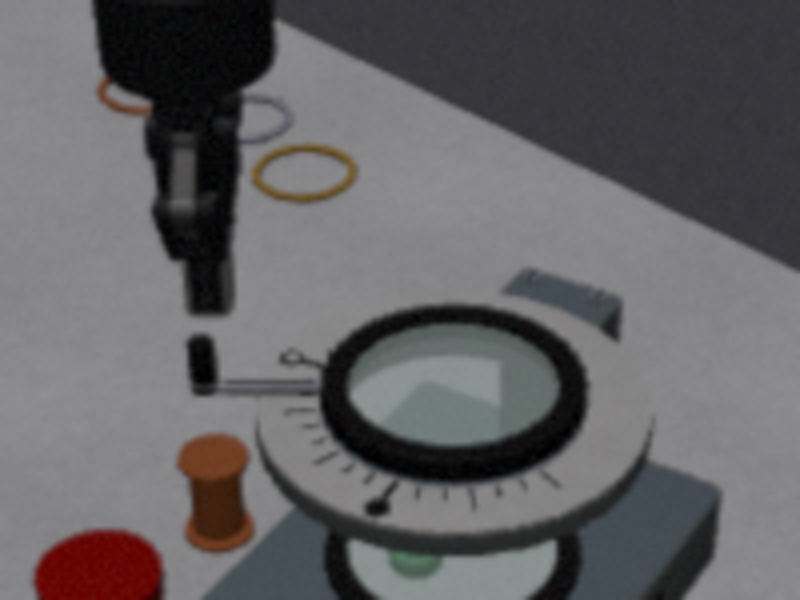

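```bash
cat >> h.py <<'E'
from scipy.spatial.transform import Rotation as Ro
A=np.array([612.3,-24.5])
def rel(pts,z=168.5):
    """pts: list of (phi deg, d mm) -> rows"""
    s=monitor.sense(); R=Ro.from_rotvec(s['tcp_rot']); p0=s['tcp_pos']
    for ph,d in pts:
        a=np.radians(ph); e=np.array([np.cos(a),np.sin(a)]); b=np.array([e[1],-e[0]])
        p=np.append(A+112*e+d*b,z)
        Rt=Ro.from_matrix(np.array([[b[0],b[1],0],[b[1],-b[0],0],[0,0,-1.]]))  # cols x=b
        t=R.inv().apply(p-p0)/1000; w=np.degrees((R.inv()*Rt).as_rotvec())
        print(ph,d,[round(float(v),4) for v in t],[round(float(v),1) for v in w])
E
python3 - <<'E'
from h import *
rel([(134.9,30),(134.9,22),(137.5,21),(140,21),(143,21),(146,21),(149,21),(152,21)])
E
```

```text
134.9 30 [-0.0167, -0.0004, 0.0008] [0.1, -0.1, 0.2]
134.9 22 [-0.0247, -0.0004, 0.0008] [0.1, -0.1, 0.2]
137.5 21 [-0.0308, -0.0013, 0.0008] [0.1, -0.1, -2.4]
140 21 [-0.0358, -0.0019, 0.0008] [0.1, -0.1, -4.9]
143 21 [-0.0417, -0.0023, 0.0008] [0.1, -0.1, -7.9]
146 21 [-0.0477, -0.0024, 0.0008] [0.1, -0.1, -10.9]
149 21 [-0.0536, -0.0022, 0.0008] [0.1, -0.1, -13.9]
152 21 [-0.0596, -0.0017, 0.0008] [0.1, -0.1, -16.9]
```

Call:
apply_moves(
  commands=[
    [-0.01, 0, 0.001, 0, 0, 0, 0],
    [-0.018, 0, 0.001, 0, 0, 0, 0],
    [-0.024, -0.0005, 0.001, 0, 0, 0, 0],
    [-0.0308, -0.0013, 0.001, 0, 0, -2.4, 0],
    [-0.0358, -0.0019, 0.001, 0, 0, -4.9, 0],
    [-0.0417, -0.0023, 0.001, 0, 0, -7.9, 0],
    [-0.0477, -0.0024, 0.001, 0, 0, -10.9, 0],
    [-0.0477, -0.0024, 0.001, 0, 0, -10.9, 0],
  ],
)

```text
time: 3.87
tcp_pos: [529.3, 54.3, 167.6]
tcp_rot: [2.775, 1.473, -0.001]
contact_force: [-0.2, 0.4, -0.4]
finger_gap: 0.3
```

Run:
```python
from h import *
snap('side','s3',(180,100,380,250));snap('top','t3',(190,120,420,300))
rel([(149,21),(152,21),(155,21),(158,21),(161,21),(164,21),(167,21),(170,21)])
```

```text
scale 4.0
scale 3.3333333333333335
149 21 [-0.0048, -0.0005, -0.0009] [0.0, -0.0, -3.2]
152 21 [-0.0108, -0.0011, -0.0009] [0.0, -0.0, -6.2]
155 21 [-0.0167, -0.0014, -0.0009] [0.0, -0.0, -9.2]
158 21 [-0.0227, -0.0014, -0.0009] [0.0, -0.0, -12.2]
161 21 [-0.0287, -0.0011, -0.0009] [0.0, -0.0, -15.2]
164 21 [-0.0346, -0.0005, -0.0009] [0.0, -0.0, -18.2]
167 21 [-0.0405, 0.0005, -0.0009] [0.0, -0.0, -21.2]
170 21 [-0.0463, 0.0017, -0.0009] [0.0, -0.0, -24.2]
```

View pics/s3.png

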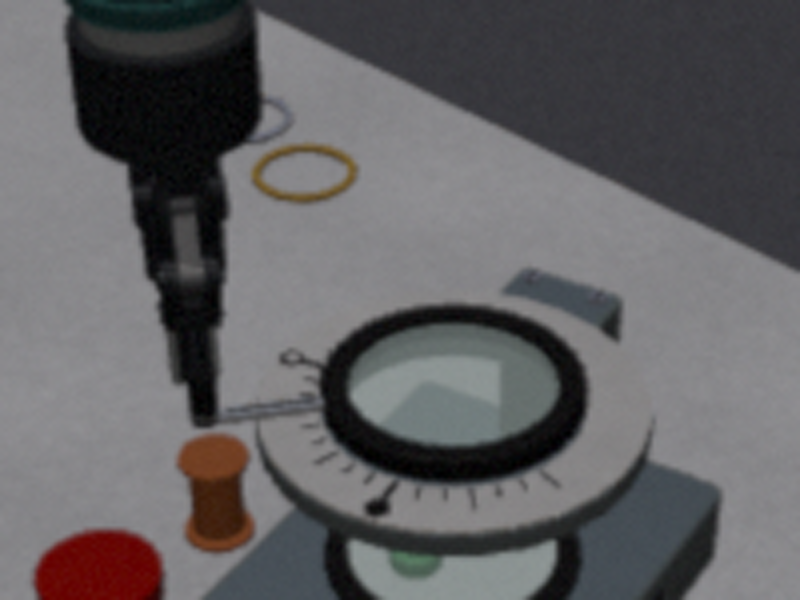

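View pics/t3.png

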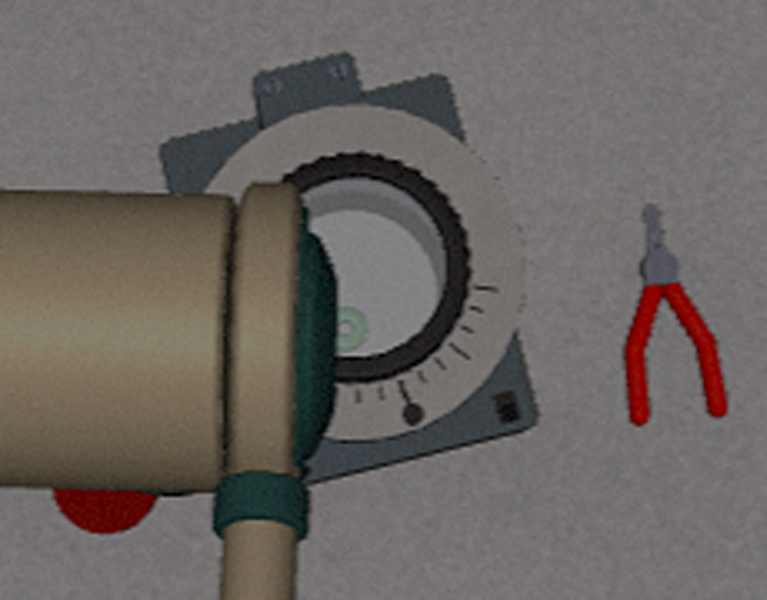

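Call:
apply_moves(
  commands=[
    [-0.0048, -0.0005, -0.001, 0, 0, -3.2, 0],
    [-0.0108, -0.0011, -0.001, 0, 0, -6.2, 0],
    [-0.0167, -0.0014, -0.001, 0, 0, -9.2, 0],
    [-0.0227, -0.0014, -0.001, 0, 0, -12.2, 0],
    [-0.0287, -0.0011, -0.001, 0, 0, -15.2, 0],
    [-0.0346, -0.0005, -0.001, 0, 0, -18.2, 0],
    [-0.0405, 0.0005, -0.001, 0, 0, -21.2, 0],
    [-0.0463, 0.0017, -0.001, 0, 0, -24.2, 0],
  ],
)

```text
time: 4.63
tcp_pos: [506.0, 16.2, 168.4]
tcp_rot: [-2.402, -2.024, -0.001]
contact_force: [-0.1, 0.3, 0.4]
finger_gap: -0.3
```

Run:
```python
from h import *
snap('side','s4',(180,100,380,250))
rel([(173,21),(176,21),(179,21),(182,21),(185,21),(188,21),(191,21),(194,21)])
```

```text
scale 4.0
173 21 [-0.0054, -0.001, -0.0001] [-0.0, 0.0, -2.7]
176 21 [-0.0113, -0.0016, -0.0001] [-0.0, 0.0, -5.7]
179 21 [-0.0173, -0.002, -0.0001] [-0.0, 0.0, -8.7]
182 21 [-0.0233, -0.002, -0.0001] [-0.0, 0.0, -11.7]
185 21 [-0.0292, -0.0018, -0.0001] [-0.0, 0.0, -14.7]
188 21 [-0.0352, -0.0012, -0.0001] [-0.0, 0.0, -17.7]
191 21 [-0.0411, -0.0003, -0.0001] [-0.0, 0.0, -20.7]
194 21 [-0.0469, 0.0009, -0.0001] [-0.0, 0.0, -23.7]
```

View pics/s4.png

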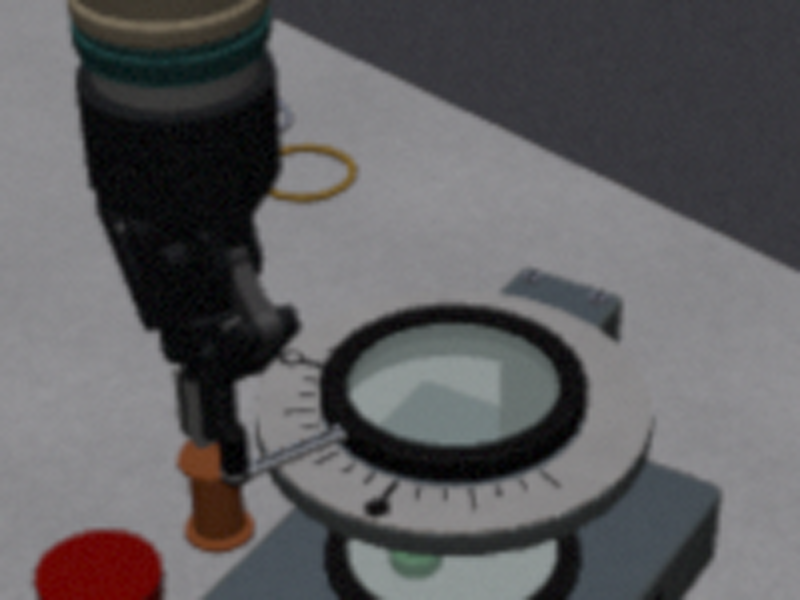

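Run:
```python
from h import *
f=lambda x,y:px2w('side',180+(x+.5)/4-.5,100+(y+.5)/4-.5,z=161)[:2]
def ang(p,q):
    a,b=f(*p),f(*q); d=b-a; e=b-A; print(np.degrees(np.arctan2(d[1],d[0]))%360,np.degrees(np.arctan2(e[1],e[0]))%360, np.hypot(*(a-A)),np.hypot(*e))
ang((315,386),(225,385)) # s2
ang((320,403),(220,416))
ang((342,434),(250,470))
d=px2w('side',180+378/4,100+508/4,z=151)[:2]-A; print(np.degrees(np.arctan2(d[1],d[0]))%360,np.hypot(*d))
```

```text
133.86002258970802 135.76418542238403 60.012037039357786 100.51198369556992
147.07470626250472 148.39064675332855 58.992126615565226 103.60324954594697
167.75003532121224 170.89879689238398 59.30583642466138 104.62896690321392
203.6219496091536 81.00191946646571
```

Call:
apply_moves(
  commands=[
    [-0.0054, -0.001, 0, 0, 0, -2.7, 0],
    [-0.0113, -0.0016, 0, 0, 0, -5.7, 0],
    [-0.0173, -0.002, 0, 0, 0, -8.7, 0],
    [-0.0233, -0.002, 0, 0, 0, -11.7, 0],
    [-0.0292, -0.0018, 0, 0, 0, -14.7, 0],
    [-0.0352, -0.0012, 0, 0, 0, -17.7, 0],
    [-0.0411, -0.0003, 0, 0, 0, -20.7, 0],
    [-0.0411, -0.0003, 0, 0, 0, -20.7, 0],
  ],
)

```text
time: 5.35
tcp_pos: [498.8, -25.0, 168.3]
tcp_rot: [2.004, 2.42, -0.0]
contact_force: [0.5, 0.2, -0.5]
finger_gap: -0.5
```

Run:
```python
from h import *
snap('side','s5',(200,140,320,230));snap('top','t5',(190,120,420,300))
rel([(191,21),(194,21),(196,21),(198,21),(199,21),(200,21),(201,21)])
```

```text
scale 6.666666666666667
scale 3.3333333333333335
191 21 [-0.0008, -0.0007, -0.0002] [0.0, -0.0, -0.3]
194 21 [-0.0067, -0.0016, -0.0002] [0.0, -0.0, -3.3]
196 21 [-0.0106, -0.0021, -0.0002] [0.0, -0.0, -5.3]
198 21 [-0.0146, -0.0023, -0.0002] [0.0, -0.0, -7.3]
199 21 [-0.0166, -0.0024, -0.0002] [0.0, -0.0, -8.3]
200 21 [-0.0186, -0.0025, -0.0002] [0.0, -0.0, -9.3]
201 21 [-0.0205, -0.0025, -0.0002] [0.0, -0.0, -10.3]
```

View pics/s5.png

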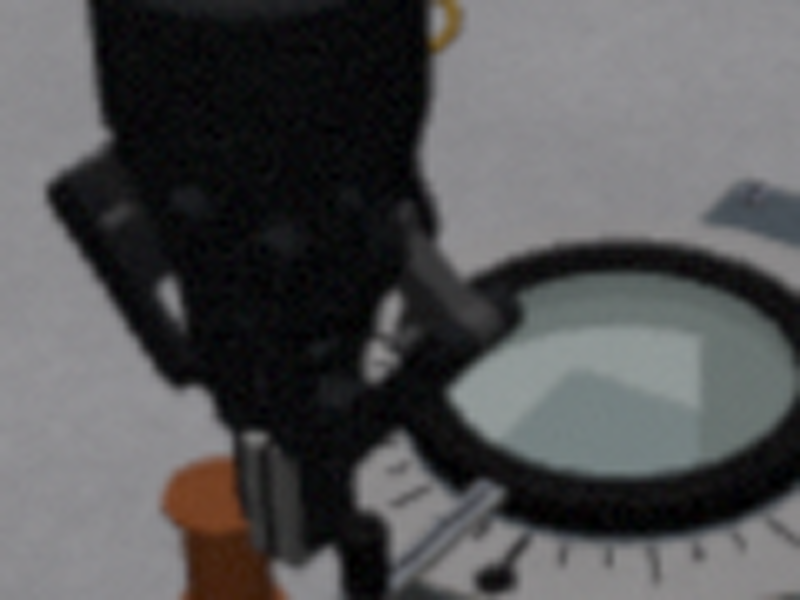

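View pics/t5.png

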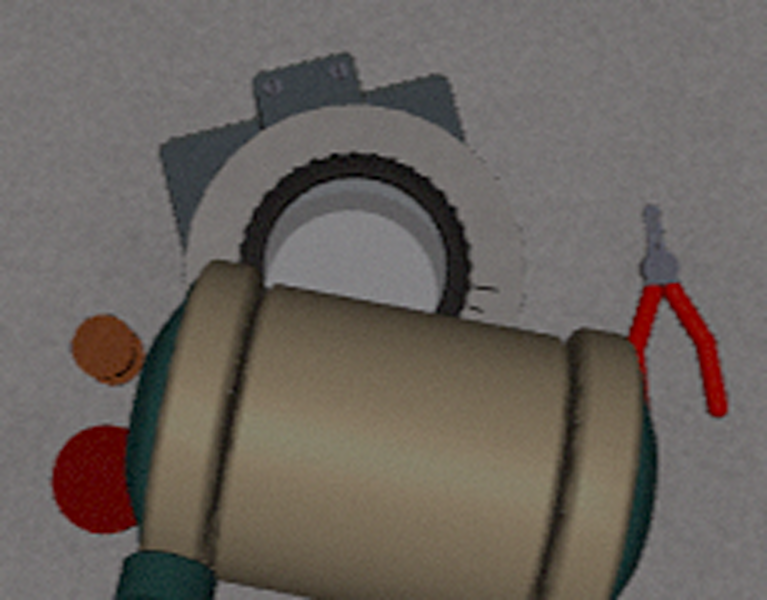

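Call:
apply_moves(
  commands=[
    [-0.003, -0.0007, 0, 0, 0, -1.3, 0],
    [-0.0067, -0.0016, 0, 0, 0, -3.3, 0],
    [-0.0106, -0.0021, 0, 0, 0, -5.3, 0],
    [-0.0146, -0.0023, 0, 0, 0, -7.3, 0],
    [-0.0166, -0.0024, 0, 0, 0, -8.3, 0],
    [-0.0166, -0.0024, 0, 0, 0, -8.3, 0],
    [-0.0166, -0.0024, 0, 0, 0, -8.3, 0],
    [-0.0166, -0.0024, 0, 0, 0, -8.3, 0],
  ],
)

```text
time: 6.12
tcp_pos: [499.5, -41.0, 168.3]
tcp_rot: [-1.822, -2.559, -0.0]
contact_force: [-0.6, 0.2, -0.1]
finger_gap: -0.0
```

Run:
```python
from h import *
snap('side','s6',(220,170,300,230))
rel([(199,21)])
```

```text
scale 10.0
199 21 [-0.0001, 0.0001, -0.0002] [0.0, -0.0, 0.1]
```

View pics/s6.png

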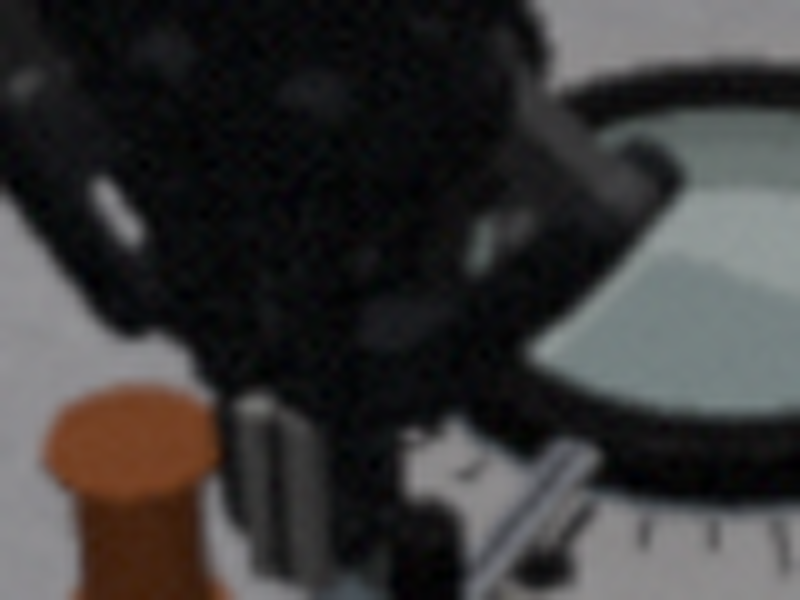

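Call:
apply_moves(
  commands=[
    [0.006, 0, 0, 0, 0, 0, 0],
    [0.015, 0, 0, 0, 0, 0, 0],
    [0.03, 0, -0.005, 0, 0, 0, 0],
    [0.045, 0, -0.025, 0, 0, 0, 0],
    [0.07, 0, -0.05, 0, 0, 0, 0],
    [0.105, 0, -0.06, 0, 0, 0, 0],
    [0.14, 0, -0.06, 0, 0, 0, 0],
    [0.175, 0, -0.06, 0, 0, 0, 0],
  ],
)

```text
time: 6.83
tcp_pos: [441.4, 126.0, 229.4]
tcp_rot: [1.822, 2.558, 0.003]
contact_force: [0.5, -0.3, 0.1]
finger_gap: -0.1
```

Call:
apply_moves(
  commands=[
    [0.035, 0, 0, 0, 0, 0, 0],
    [0.07, 0, 0, 0, 0, 0, 0],
    [0.105, 0, 0, 0, 0, 0, 0],
    [0.13, 0, 0, 0, 0, 0, 0],
    [0.15, 0, 0, 0, 0, 0, 0],
    [0.15, 0, 0, 0, 0, 0, 0],
    [0.15, 0, 0, 0, 0, 0, 0],
    [0.15, 0, 0, 0, 0, 0, 0],
  ],
)

```text
time: 7.5
tcp_pos: [392.5, 265.5, 228.2]
tcp_rot: [1.82, 2.56, -0.001]
contact_force: [-0.1, 0.4, 0.2]
finger_gap: -0.2
```

Run:
```python
from h import *
snap('side','s7',(220,150,340,240));snap('top','t7',(230,150,370,255))
```

```text
scale 6.666666666666667
scale 5.714285714285714
```

View pics/s7.png

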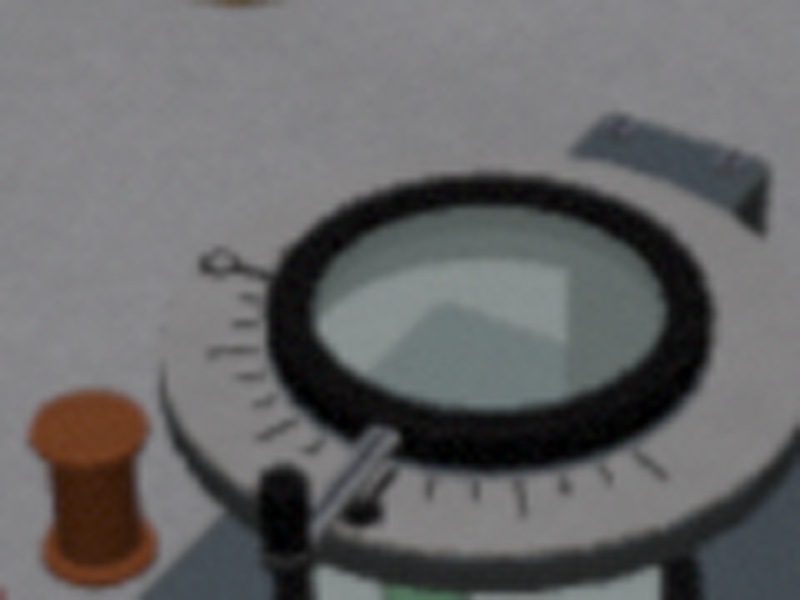

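View pics/t7.png

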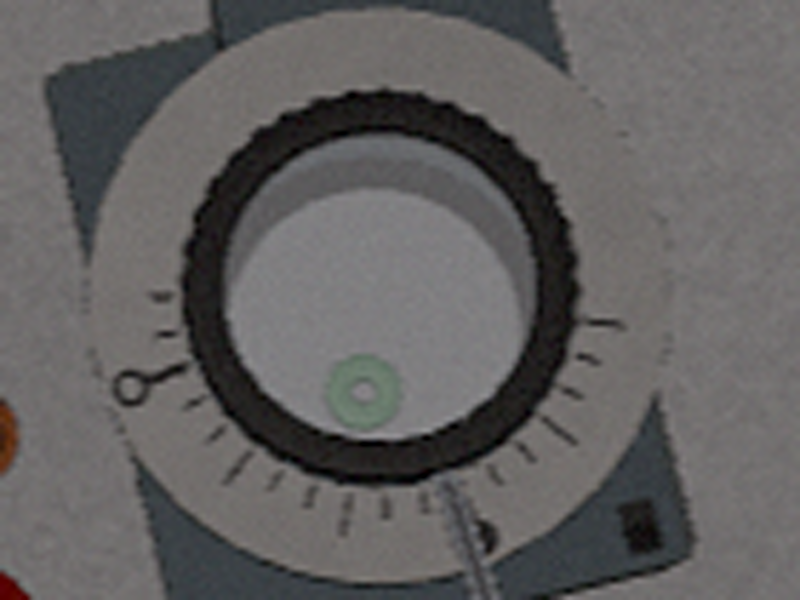

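Run:
```python
from h import *
p,_=viewer.read_camera('top'); q=p[205:270,280:350]; cv2.imwrite('pics/t8.png',cv2.resize(q,None,fx=9,fy=9,interpolation=cv2.INTER_CUBIC))
q=p[110:290,190:370]; print()
```

```text
(no output)
```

View pics/t8.png

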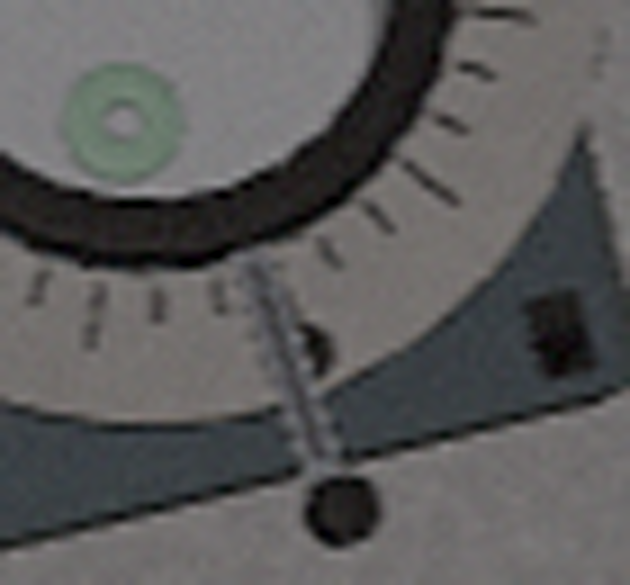

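Run:
```python
from h import *
b=(612.27,-24.52)
def g(u,v,z):
    d=px2w('top',u,v,z=z)[:2]-b; return np.hypot(*d),np.degrees(np.arctan2(d[1],d[0]))%360
f=lambda x,y:(280+(x+.5)/9-.5,205+(y+.5)/9-.5)
print(g(*f(343,511),184)); print(g(*f(262,268),161),g(*f(317,450),161))
# dot by dark centroid in initial picture
im=cv2.cvtColor(cv2.imread('pics/top0.png'),cv2.COLOR_BGR2GRAY).astype(float)
w=np.clip(80-im[240:249,309:319],0,None); print(w.astype(int)); y,x=np.mgrid[240:249,309:319]; w[w<15]=0
print((w*x).sum()/w.sum(),(w*y).sum()/w.sum(), g((w*x).sum()/w.sum(),(w*y).sum()/w.sum(),151))
for c in [(283,277),(190,121)]: pass
# tick angles from picture t0c, crop: parallel line inner end, crossed line inner end
c=lambda x,y:(190+(x+.5)/3.4-.5,120+(y+.5)/3.3333-.5)
print(g(*c(408,383),151),g(*c(247,317),151),g(*c(214,325),151))
```

```text
(np.float64(111.50818845820274), np.float64(198.00633921439973))
(np.float64(63.14179066600526), np.float64(199.7687849064067)) (np.float64(98.94923491180204), np.float64(198.47348524095457))
[[ 0  0  0 28  0  0  0  0  0  0]
 [ 0  0  0 44 55 44 10  0  0  0]
 [ 0  0 25 51 49 43 52 16  0  0]
 [ 0  0 38 52 45 43 52 23  0  0]
 [ 0  0 54 46 50 44 51 41  0  0]
 [ 0  0 23 49 44 48 49 25  0  0]
 [ 0  0  9 51 52 49 37  0  0  0]
 [ 0  0  0  3 35 23  0  0  0 20]
 [ 0  0  0  0  0  0  0 10 39 20]]
313.5602649006623 243.88079470198676 (np.float64(80.8442758896404), np.float64(201.87691118389856))
(np.float64(63.412130225159544), np.float64(201.80871131085036)) (np.float64(63.216851589278605), np.float64(112.35608976193981)) (np.float64(80.47186658312721), np.float64(110.51721717249043))
```

Run:
```python
from h import *
rel([(198.5,55)],228)
rel([(198.5,45),(198.5,28),(199,21),(201,21),(202.4,21)])
```

```text
198.5 55 [-0.289, 0.0012, 0.0004] [-0.0, 0.0, 0.6]
198.5 45 [-0.299, 0.0011, 0.0599] [-0.0, 0.0, 0.6]
198.5 28 [-0.316, 0.001, 0.0599] [-0.0, 0.0, 0.6]
199 21 [-0.324, 0.0007, 0.0599] [-0.0, 0.0, 0.1]
201 21 [-0.3279, 0.0, 0.0599] [-0.0, 0.0, -1.9]
202.4 21 [-0.3307, -0.0004, 0.0599] [-0.0, 0.0, -3.3]
```

Call:
apply_moves(
  commands=[
    [-0.04, 0, 0, 0, 0, 0, 0],
    [-0.08, 0, 0, 0, 0, 0, 0],
    [-0.12, 0, 0, 0, 0, 0, 0],
    [-0.16, 0, 0, 0, 0, 0, 0],
    [-0.2, 0, 0, 0, 0, 0, 0],
    [-0.24, 0, 0, 0, 0, 0, 0],
    [-0.27, 0, 0, 0, 0, 0, 0],
    [-0.286, 0.001, 0, 0, 0, 0, 0],
  ],
)

```text
time: 8.32
tcp_pos: [488.5, -8.8, 228.3]
tcp_rot: [1.827, 2.554, -0.002]
contact_force: [-0.1, -0.3, 0.0]
finger_gap: 0.2
```

Call:
apply_moves(
  commands=[
    [0, 0, 0.015, 0, 0, 0, 0],
    [0, 0, 0.03, 0, 0, 0, 0],
    [0, 0, 0.045, 0, 0, 0, 0],
    [0, 0, 0.056, 0, 0, 0, 0],
    [0, 0, 0.06, 0, 0, 0, 0],
    [-0.01, 0, 0.06, 0, 0, 0, 0],
    [-0.02, 0, 0.06, 0, 0, 0, 0],
    [-0.024, 0, 0.06, 0, 0, 0, 0],
  ],
)

```text
time: 8.98
tcp_pos: [497.1, -28.8, 169.2]
tcp_rot: [1.821, 2.557, 0.001]
contact_force: [0.8, -0.9, 0.9]
finger_gap: 0.1
```

Run:
```python
from h import *
snap('side','s9',(220,150,340,240))
rel([(199,21),(200,21),(201,21),(202.4,21)])
```

```text
scale 6.666666666666667
199 21 [-0.0123, -0.0017, 0.0008] [0.1, 0.1, 0.1]
200 21 [-0.0142, -0.0021, 0.0008] [0.1, 0.1, -0.9]
201 21 [-0.0162, -0.0024, 0.0008] [0.1, 0.1, -1.9]
202.4 21 [-0.019, -0.0028, 0.0008] [0.1, 0.1, -3.3]
```

Call:
apply_moves(
  commands=[
    [-0.005, -0.0005, 0.0005, 0, 0, 0, 0],
    [-0.009, -0.001, 0.0005, 0, 0, 0, 0],
    [-0.012, -0.0017, 0.0005, 0, 0, 0, 0],
    [-0.0145, -0.002, 0.0005, 0, 0, -1, 0],
    [-0.017, -0.0024, 0.0005, 0, 0, -2, 0],
    [-0.0194, -0.0026, 0.0005, 0, 0, -3.3, 0],
    [-0.0194, -0.0026, 0.0005, 0, 0, -3.3, 0],
    [-0.0194, -0.0026, 0.0005, 0, 0, -3.3, 0],
  ],
)

```text
time: 9.7
tcp_pos: [499.4, -45.9, 167.8]
tcp_rot: [-1.747, -2.611, -0.0]
contact_force: [-0.3, -0.1, -0.9]
finger_gap: 0.1
```

Run:
```python
from h import *
rel([(201.4,21),(202.4,21)])
```

```text
201.4 21 [-0.0003, 0.0009, -0.0007] [0.0, -0.0, 1.0]
202.4 21 [-0.0023, 0.0005, -0.0007] [0.0, -0.0, 0.0]
```

Call:
apply_moves(
  commands=[
    [-0.0008, 0, 0, 0, 0, 0, 0],
    [-0.0015, 0, 0, 0, 0, 0, 0],
    [-0.0015, 0, 0, 0, 0, 0, 0],
    [-0.0015, 0, 0, 0, 0, 0, 0],
    [-0.0015, 0, 0, 0, 0, 0, 0],
    [-0.0015, 0, 0, 0, 0, 0, 0],
    [-0.0015, 0, 0, 0, 0, 0, 0],
    [-0.0015, 0, 0, 0, 0, 0, 0],
  ],
)

```text
time: 10.37
tcp_pos: [499.9, -47.2, 167.8]
tcp_rot: [-1.746, -2.611, -0.0]
contact_force: [-1.4, 1.0, 0.3]
finger_gap: 0.1
```

Call:
apply_moves(
  commands=[
    [0.006, 0, 0, 0, 0, 0, 0],
    [0.015, 0, 0, 0, 0, 0, 0],
    [0.03, 0, -0.005, 0, 0, 0, 0],
    [0.045, 0, -0.025, 0, 0, 0, 0],
    [0.07, 0, -0.05, 0, 0, 0, 0],
    [0.105, 0, -0.06, 0, 0, 0, 0],
    [0.14, 0, -0.06, 0, 0, 0, 0],
    [0.175, 0, -0.06, 0, 0, 0, 0],
  ],
)

```text
time: 11.03
tcp_pos: [432.6, 116.2, 229.0]
tcp_rot: [1.747, 2.609, 0.003]
contact_force: [0.6, 0.2, -0.2]
finger_gap: 0.0
```

Call:
apply_moves(
  commands=[
    [0.035, 0, 0, 0, 0, 0, 0],
    [0.07, 0, 0, 0, 0, 0, 0],
    [0.105, 0, 0, 0, 0, 0, 0],
    [0.13, 0, 0, 0, 0, 0, 0],
    [0.15, 0, 0, 0, 0, 0, 0],
    [0.15, 0, 0, 0, 0, 0, 0],
    [0.15, 0, 0, 0, 0, 0, 0],
    [0.15, 0, 0, 0, 0, 0, 0],
  ],
)

```text
time: 11.7
tcp_pos: [375.7, 252.8, 227.8]
tcp_rot: [1.745, 2.611, -0.001]
contact_force: [0.6, -1.1, 0.3]
finger_gap: -0.2
```

Run:
```python
from h import *
snap('side','s10',(220,150,340,240))
p,_=viewer.read_camera('top'); q=p[205:270,280:350]; cv2.imwrite('pics/t10.png',cv2.resize(q,None,fx=9,fy=9,interpolation=cv2.INTER_CUBIC))
cv2.imwrite('pics/t10full.png',p)
```

```text
scale 6.666666666666667
```

View pics/t10.png

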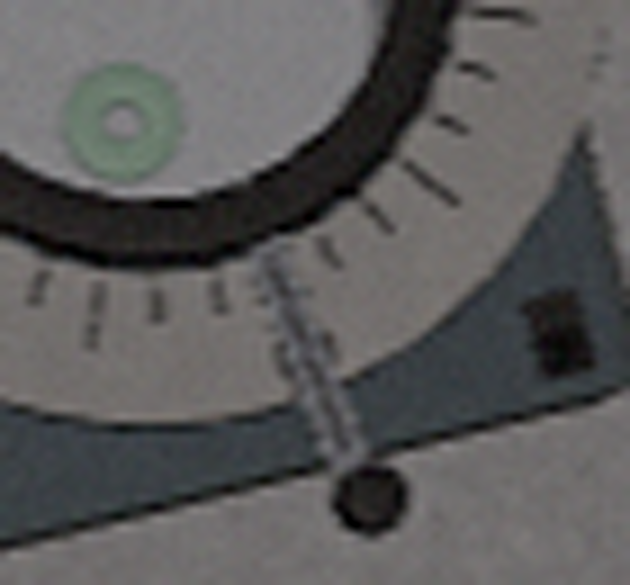

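View pics/s10.png

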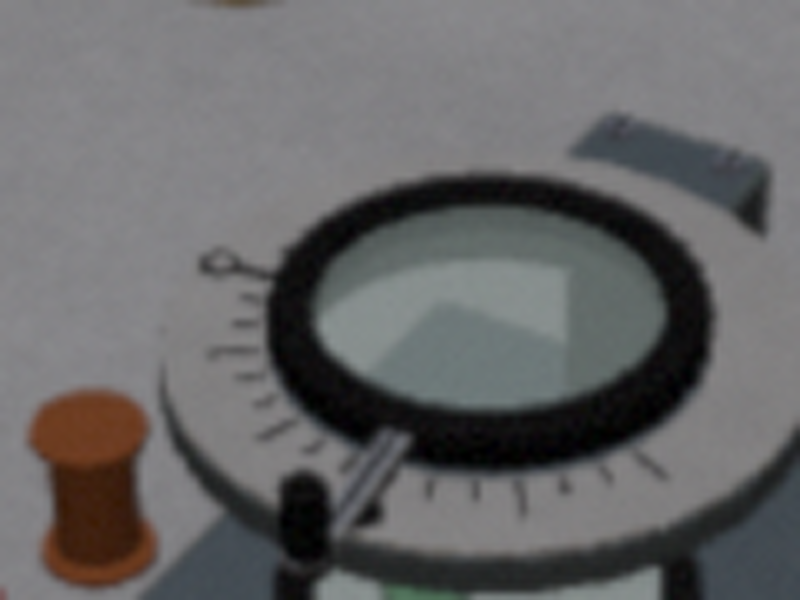

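View pics/t10full.png

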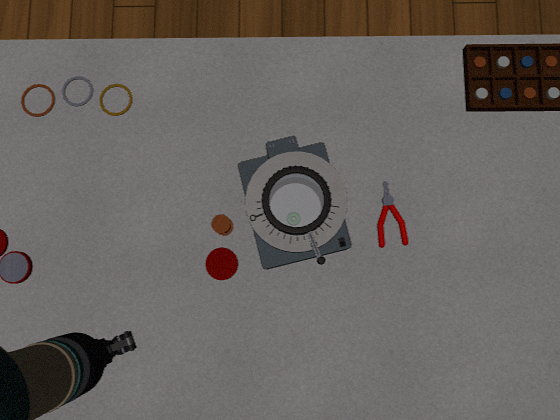

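Run:
```python
from h import *
b=(612.27,-24.52)
def g(u,v,z):
    d=px2w('top',u,v,z=z)[:2]-b; return np.hypot(*d),np.degrees(np.arctan2(d[1],d[0]))%360
f=lambda x,y:(280+(x+.5)/9-.5,205+(y+.5)/9-.5)
print(g(*f(370,500),184)); print(g(*f(272,265),161),g(*f(344,445),161))
im=cv2.cvtColor(cv2.imread('pics/t10full.png'),cv2.COLOR_BGR2GRAY).astype(float)
w=np.clip(70-im[255:267,314:328],0,None); w[w<15]=0; y,x=np.mgrid[255:267,314:328]
print(g((w*x).sum()/w.sum(),(w*y).sum()/w.sum(),180))
```

```text
(np.float64(111.27050836009501), np.float64(200.74350141494534))
(np.float64(63.28276439979219), np.float64(201.56037092982152)) (np.float64(99.81102805269808), np.float64(201.4152848832707))
(np.float64(110.5981250546525), np.float64(200.84002095007585))
```

Run:
```python
from h import *
print(np.abs(monitor.sense()['joint_vel']).max(), ticket.sign_off())
```

```text
the job is handed in; nothing more can be done
0.009443229510455313 None
```

The lever's index line now lies on the crossed mark, and I handed the job in at about 12 s of the 48 s allowed. I pushed the post round with the closed fingertip, about 66° counter-clockwise. I stopped about 3.5° short to check, made one small second push, then backed off and drew the arm well clear.

- **Alignment:** In the last top picture the dot shows evenly on both sides of the lever. The lever measures 200.7–201.6° and the mark 201.8–201.9°. That puts it within about 1.2° of the mark, against the 3.4° allowed.
- **Disagreement between cameras:** The side camera read angles 1–2° higher than the top camera, for both the lever and the mark. I relied on the top camera.
- **Force:** The wrist force readings, taken at the end of each move, stayed under 2 N, which is close to the noise.
- **Other things:** By eye, the instrument, bead, tin, reel and pliers look unmoved in the last top picture. I did not measure their positions again.

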